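# Clamp a copper disc: nut by fingers, then by wrench

### The arm

A 6-joint arm with a two-finger parallel gripper is mounted at the origin on the work surface. World frame = base frame: x ahead of the robot, y to its left, z up, the work surface at z = 0. Lengths are in mm, angles in rad, forces in N, time in s.
With the tool pointing down it reaches from about 350 to 875 mm from the base axis. Payload 4.2 kg.
Tool frame: the origin (TCP) lies on the mounting face of the last link; the fingertips stand 173 mm ahead of it and the grasp point (between the pads) lies 155 mm ahead of it; z points along the fingers, y is the line along which they close (so a half turn about z gives the same grasp; the last joint's range is limited). The gripper opens to 85 mm and grips with 20 to 120 N. Pads are 22 mm wide; open, the fingers measure 114 mm over their backs; the gripper's body (76 mm by 85 mm) begins 54 mm behind the grasp point. The pads swing forward as they close: fully open they stand 13 mm farther back than shut.
Start: joints at [1.361, 0.385, 0.008, 0, -1.194, -0.259], TCP at [282.351, 557.564, 404.712] pointing down, gripper open.
Joint ranges: [-3.14, 3.14], [-1.21, 2.06], [-1.07, 1.41], [-3.16, 2.05], [-2.99, -0.16], [-3.1, 3.1]. Speed limits (rad/s): [2.79, 2.79, 3.14, 3.14, 3.14, 3.14].

### API

Orientations are given as a unit quaternion [x, y, z, w].
In Python, from bench import arm gives the robot as it stands. The module is installed in compiled form; this text tells all that it offers.
- The arm moves only by the tool move_arm, never from a script. Its arguments are lists of equal length, an entry for each row: "fingers": the finger opening in mm, from 0 to 85.4; "travel": the shift along the tool's x, y, z in mm, a list of three; "dr": the turn, a rotation vector about the tool's x, y, z in rad, a list of three. A call has 1 to 10 rows; each row is the pose to reach, as a shift and turn from the pose commanded when the call began, along the tool's axes at that moment; what a row does not reach only later rows make up. A row lasts 1/10 s, in which the tool goes at most 50 mm and 8.59 degrees, less where a joint would pass 70% of its speed; a pose out of reach is approached as far as the arm can. A call with a gripper value outside its range is refused whole. The fingers move at their own pace and stop on an object; the grip force is fixed at half the most. Time passes only in rows, so rows that repeat a pose let the fingers close. It gives the time, the measured TCP pose, the force, the opening and the grip force at its end, in the units of the state.
- arm.read_state(): the state, without advancing time (a new reading comes with each control period).
- arm.get_image(name): name is "scene" or "top" or "wrist"; returns the picture (420x560x3 uint8, red, green, blue); there is no depth.
- arm.camera_model(name): a dict with "intrinsics" (3x3 intrinsics, pixels), "k1" (the pictures are not rectified: a ray, as slopes to the right and down, at radius r is drawn at 1 + k1 r^2 times it, then the intrinsics apply), "pose" (4x4, takes a point from camera to world coordinates). Camera axes: x right, y up, looking along -z (the intrinsics and any distortion apply to the point x, -y, -z); pixel columns grow to the right and rows downward; lengths in mm; the calibration is good to about 2 mm. A picture is of the moment at which its call begins: read the wrist's pose just before it. camera_model takes no time and is no camera call; for the wrist camera it gives the pose at the moment of the call.
- arm.job_done(): hands the job in; it is judged then, once.
The state is a dict: "clock": time; "joints": joint angles; "joint_vel": joint speeds; "joint_efforts": joint torques, N m; "position": TCP position; "ee_rot": TCP orientation; "contact_force": force on the tool from outside, world axes, zero at the start; "wrist_torque": the same for the moment, N m; "gripper_width": finger opening in mm; "grasp_force": force on a finger pad.
Only numpy, scipy, OpenCV 4.12 (cv2) and the standard library are available. Lean on these libraries where they do the work, as an engineer would, in place of code of your own. Each camera call takes 0.05 s, during which the arm holds its last target. There are 200 camera calls.

### The job

Clamp the copper disc on the sloped stand: with the gripper's fingers turn the brass hex nut clockwise until it is finger-tight, then take the red-handled wrench and tighten the nut with it by about another eighth of a turn (45 degrees). Then lay the wrench flat on the cork mat, set down and not dropped, and leave the nut tight and the jar, bowl, organiser box and hammer undisturbed.

Things in the scene. Friction and masses are not known exactly. Their poses are not given: they have to be found in the camera images.
- stand: Fixed green stand, base 150 x 160 mm, with a dark 130 mm square steel face sloping 25 degrees: low edge on the stand's -x side (nearer the robot), normal up and to -x. Origin: centre of the base's underside, z up; face centre at (0, 0, 125 mm). On the face a copper disc 90 mm across and a washer 44 mm across, together 6 mm thick, and a sleeve 24 mm across under the nut.
- nut: Captive brass hex nut, 36 mm across flats, 41.6 mm across corners, 22 mm high; turns about its axis only, never travels along it. Origin: on the axis at its underside, 15 mm above the face. z: along the axis, away from the face, 25 degrees from vertical. x: parallel to one pair of flats (a grasp along y closes on two flats; so every 60 degrees); turns with the nut.
- nut_top (a point): Centre of the nut's top, 22 mm along z from its origin; a white dash on the top lies along the nut's +x, and an 18 mm stud stands out 11 mm. Finger-tight, the nut's x is 0.60 rad anticlockwise (seen from above the nut) of uphill on the face, so a wrench fitted with its x along it has its handle downhill, towards the robot and the stand's -y side.
- nut_finger (a joint): Loose part of the nut's turning, rad, growing clockwise as seen from above the nut (tightening): -1.35 to 0, starts at -1.2 to -0.75, 0 is finger-tight. Turns against 0.3 N m of friction.
- nut_tight (a joint): Tight part of the same nut's turning, in the same direction, rad: starts at 0, begins to move only when nut_finger has reached 0, stop at 1.05. Stays where left. Turns against 0.8 N m of friction. It must be turned with the wrench, to more than 0.5; the nut's whole angle is nut_finger + nut_tight.
- wrench: Loose open-ended wrench, about 0.3 kg, lying flat on its flat underside, 219 mm long. Origin: underside, below the grip point in the red handle; x to the open jaws, z up. Handle 22 mm wide, 12 mm thick, red from x = -95 to +30 mm. Head 14 mm thick, 70 mm wide at the jaws; centre of mass near x = +20 mm.
- wrench_jaw (a point): Centre of the jaw gap, (90, 0, 7) mm in the wrench's frame; on the nut's axis when fitted. Gap 39 mm wide, flared at the mouth, from its back wall at x = 66 mm to the jaw tips at x = 114 mm; about 0.17 rad of play each way on the nut.
- wrench_tail (a point): Centre of the handle's tail end, at (-92, 0, 6) mm in the wrench's frame.
- mat: Fixed cork mat on the table, 290 mm (x) by 150 mm (y), 3 mm thick. Origin: centre of its underside.
- jar: Small orange jar with white cap and label, 56 mm across, 75 mm high, standing; bystander. Origin: centre of the underside.
- bowl: Small blue bowl, 80 mm across, 40 mm high; bystander. Origin: centre of the underside.
- organiser: White divided box, 130 x 260 x 40 mm, 0.8 kg, to the right; bystander. Origin: centre of the underside.
- hammer: Hammer lying on the table to the left; bystander. Origin: underside, near its middle.

How it is judged:
By the outcome, as a careful person would: the job done as asked, in the order asked, and still so for the second after the job is handed in, with the robot touching nothing.
It also fails if it takes over 72 s, if anything falls off the work surface, if the arm or the gripper's body presses on something with over 40 N, if the wrist force passes 120 N, or if a joint passes its speed limit or range.

## Working session

There is one attempt and no reset: what is moved stays moved. The work goes in short steps, Python scripts to look and compute and a tool call to move; the robot and the scene stay as the last step left them, time stands still between calls to the robot, and variables do not carry over. Pictures are saved under pics/ and viewed, at most 10 in all, crops included, and the job is handed in when it is done.

Besides the shell and the picture viewer there is one more tool, called after "Request:" in YAML: its name, and indented under it one key for each argument. move_arm: Moves the arm, as the interface text tells. Its arguments: {"type":"object","properties":{"fingers":{"type":"array","items":{"type":"number"}},"travel":{"type":"array","items":{"type":"array","items":{"type":"number"}}},"dr":{"type":"array","items":{"type":"array","items":{"type":"number"}}}},"required":["fingers","travel","dr"]}

```bash
mkdir -p pics; cat > h.py <<'E'
import numpy as np, cv2
from bench import arm
from scipy.spatial.transform import Rotation as R
def save(n,f,crop=None,s=1):
    im=arm.get_image(n)
    if crop: im=im[crop[1]:crop[3],crop[0]:crop[2]]
    im=cv2.resize(im,None,fx=s,fy=s,interpolation=cv2.INTER_CUBIC)
    cv2.imwrite('pics/'+f,im[:,:,::-1])
def ray(m,u,v):
    K=np.array(m['intrinsics']);P=np.array(m['pose'])
    q=cv2.undistortPoints(np.array([[[u,v]]],float),K,np.array([m['k1'],0,0,0.]))[0,0]
    return P[:3,3],P[:3,:3]@np.array([q[0],-q[1],-1])
def at_z(m,u,v,z):
    o,d=ray(m,u,v); return o+d*(z-o[2])/d[2]
def proj(m,X):
    K=np.array(m['intrinsics']);P=np.array(m['pose'])
    c=P[:3,:3].T@(np.array(X,float)-P[:3,3]); a,b=c[0]/-c[2],-c[1]/-c[2]
    k=1+m['k1']*(a*a+b*b); return (K@[a*k,b*k,1])[:2]
E
python3 - <<'E'
from h import *
np.set_printoptions(precision=3,suppress=True)
save('top','top1.png',s=1.42);save('scene','scene1.png',s=1.42)
for n in('top','scene','wrist'):print(n,arm.camera_model(n))
print(arm.read_state())
E
```

```text
top {'intrinsics': array([[427.576,   0.   , 281.803],
       [  0.   , 427.576, 213.084],
       [  0.   ,   0.   ,   1.   ]]), 'k1': -0.11946664467930991, 'pose': array([[  -0.022,    0.997,   -0.077,  449.019],
       [  -1.   ,   -0.022,   -0.003,   15.87 ],
       [  -0.005,    0.077,    0.997, 1363.773],
       [   0.   ,    0.   ,    0.   ,    1.   ]])}
scene {'intrinsics': array([[491.188,   0.   , 277.687],
       [  0.   , 491.188, 204.073],
       [  0.   ,   0.   ,   1.   ]]), 'k1': -0.04066323791436405, 'pose': array([[  -0.77 ,   -0.546,    0.331, 1032.637],
       [   0.638,   -0.66 ,    0.396,  557.463],
       [   0.002,    0.516,    0.857, 1336.967],
       [   0.   ,    0.   ,    0.   ,    1.   ]])}
wrist {'intrinsics': array([[306.056,   0.   , 281.148],
       [  0.   , 306.056, 207.787],
       [  0.   ,   0.   ,   1.   ]]), 'k1': -0.02230915567101893, 'pose': array([[ -0.453,   0.853,   0.261, 348.555],
       [ -0.892,  -0.434,  -0.13 , 524.838],
       [  0.003,  -0.291,   0.957, 373.244],
       [  0.   ,   0.   ,   0.   ,   1.   ]])}
{'clock': 0.1, 'joints': array([ 1.361,  0.385,  0.007, -0.   , -1.194, -0.259]), 'joint_vel': array([-0.   , -0.001,  0.003,  0.001, -0.001, -0.001]), 'joint_efforts': array([ -0.001, -39.332,  18.893,   4.198,  -0.003,   0.   ]), 'position': array([282.281, 557.419, 403.726]), 'ee_rot': array([ 0.973, -0.232, -0.   ,  0.001]), 'contact_force': array([-0.228,  0.251,  0.039]), 'wrist_torque': array([-0.036,  0.007, -0.034]), 'grasp_force': 0.0, 'gripper_width': 85.36228926010952}
```

View pics/top1.png

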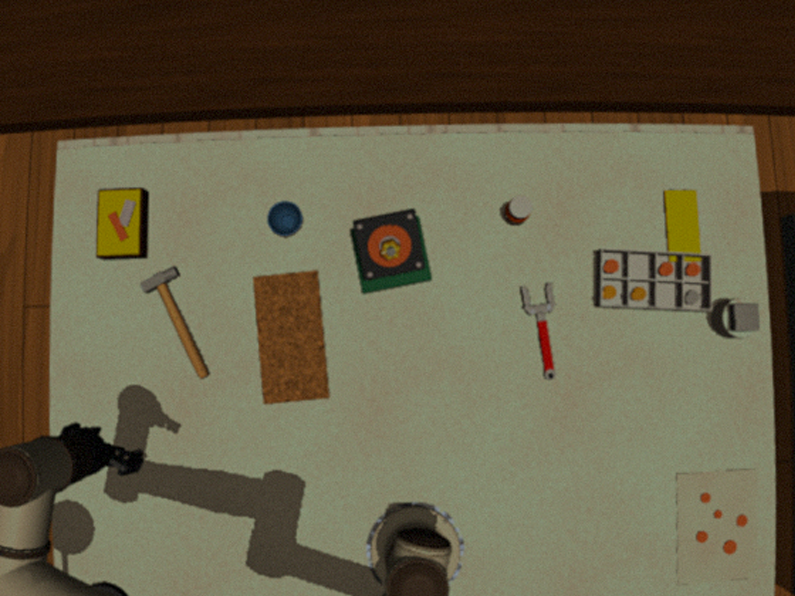

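View pics/scene1.png

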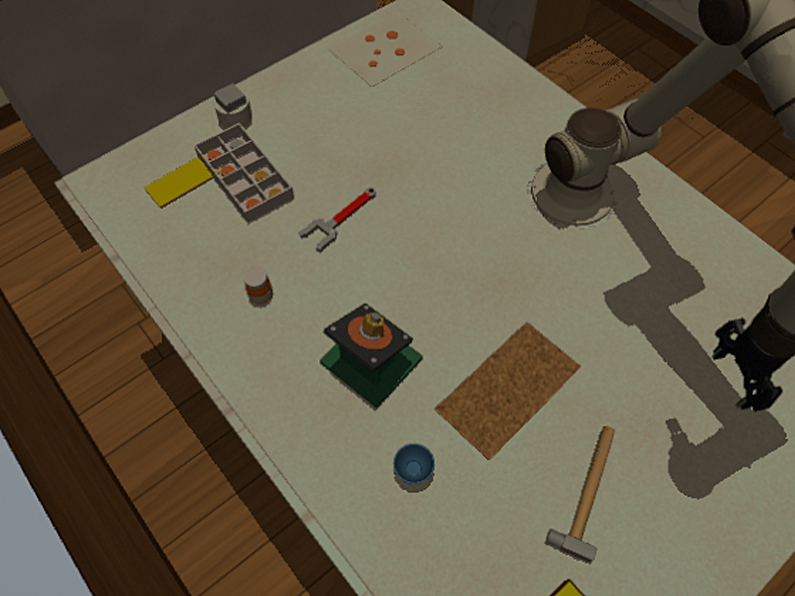

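```bash
python3 - <<'E'
from h import *
T=arm.get_image('top');S=arm.get_image('scene')
def c(I,x,y,w,h,s):return cv2.resize(I[y:y+h,x:x+w],None,fx=s,fy=s,interpolation=cv2.INTER_CUBIC)
a=c(T,240,140,70,70,5);b=c(T,350,190,70,80,5)[:350]  # 350
d=c(S,240,205,70,50,5)
e=c(T,360,195,40,75,4)
f=c(S,205,125,70,55,5)
C=np.zeros((600,800,3),np.uint8)
C[:350,:350]=a; C[:300,350:510]=e; C[350:600,:350]=d; C[300:575,400:750]=f
cv2.imwrite('pics/comb.png',C[:,:,::-1])
E
```

```text
(no output)
```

View pics/comb.png

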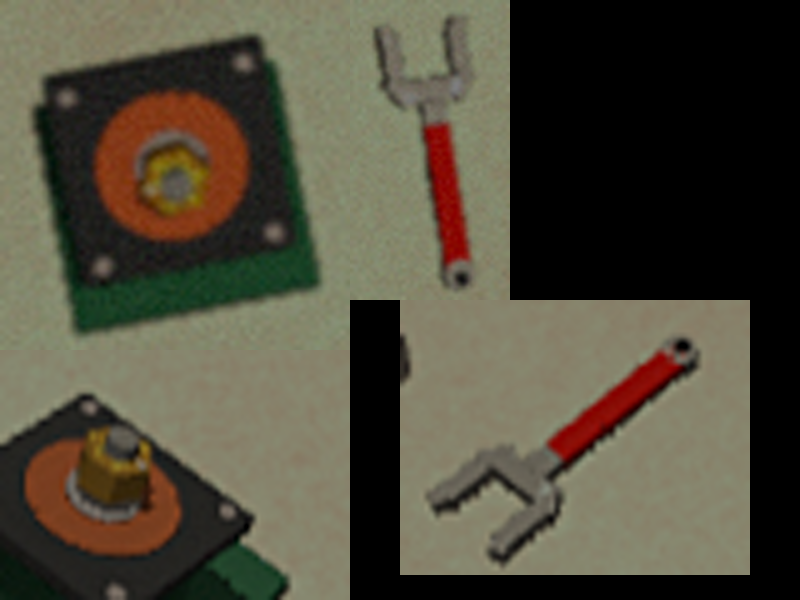

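```bash
python3 - <<'E'
from h import *
from scipy.optimize import least_squares
np.set_printoptions(precision=2,suppress=True)
T=arm.camera_model('top');S=arm.camera_model('scene')
def px(c,x0,y0,s,ox=0,oy=0):return np.array([x0+(c[0]-ox+.5)/s-.5,y0+(c[1]-oy+.5)/s-.5])
t=lambda *c:px(c,240,140,5); s=lambda *c:px(c,240,205,5,0,350)
a=np.radians(25)
Rf=R.from_euler('y',-25,degrees=True).as_matrix() # normal to -x, up ; x uphill
def face(p,x,y,z=0):
    q=np.array([0,0,125])+Rf@[x,y,z]
    c,s_=np.cos(p[2]),np.sin(p[2]); return np.array([c*q[0]-s_*q[1]+p[0],s_*q[0]+c*q[1]+p[1],q[2]])
obs=[(T,t(67,98),(1,1,0)),(T,t(243,62),(1,-1,0)),(T,t(275,232),(-1,-1,0)),(T,t(103,266),(-1,1,0)),
(S,s(228,512),(-1,-1,0)),(S,s(89,408),(1,-1,0)) ,(S,s(115,592),(-1,1,0)),
(T,t(172,166),(0,0,5)),(T,t(176,183),(0,0,48)),(S,s(122,440),(0,0,48)),(S,s(103,497),(0,0,5))]
print([at_z(T,*t(172,166),130)])
best=None
for perm in range(4):
  o=list(obs)
  cs=[(1,1,0),(1,-1,0),(-1,-1,0),(-1,1,0)]
  for i in range(3):
    k=cs.index(obs[4+i][2]); o[4+i]=(S,obs[4+i][1],cs[(k+perm)%4])
  def f(p):
    return np.concatenate([proj(m,face(p,X[0]*p[3],X[1]*p[3],X[2] or 2))-u for m,u,X in o])
  r=least_squares(f,[660,50,0.2,52])
  if best is None or r.cost<best[0].cost: best=(r,perm)
r,perm=best;print(r.x,r.cost,perm);print(r.fun.reshape(-1,2))
p=r.x
print('nut top',face(p,0,0,37),'axis',face(p,0,0,1)-face(p,0,0,0))
# wrench
e=lambda *c:px(c,360,195,4,350,0); g=lambda *c:px(c,205,125,5,400,300)
def w(p,x,y,z):return np.array([p[0]+np.cos(p[2])*x-np.sin(p[2])*y,p[1]+np.sin(p[2])*x+np.cos(p[2])*y,z])
ob=[(T,e(459,276),(-92,0,12)),(T,e(386,28),(111,27,14)),(T,e(457,18),(111,-27,14)),(S,g(682,348),(-92,0,12)),(S,g(436,497),(111,-27,14)),(S,g(500,550),(111,27,14))]
f=lambda p:np.concatenate([proj(m,w(p,*X))-u for m,u,X in ob])
r=least_squares(f,[500,-200,0.]);print(r.x,r.cost);print(r.fun.reshape(-1,2))
# mat corners from top1.png/1.42
for u in [(254,276),(318,271),(328,397),(263,403)]:print(at_z(T,u[0]/1.42,u[1]/1.42,3))
E
```

```text
[array([662.42,  40.  , 130.  ])]
[665.48  40.83   0.18  51.93] 1.7543620675265672 1
[[-0.21 -0.53]
 [-0.14 -0.32]
 [-0.42 -0.54]
 [-0.33 -0.51]
 [-0.04 -0.33]
 [ 0.14 -0.3 ]
 [ 0.16  0.06]
 [-0.16 -0.3 ]
 [-0.03  0.17]
 [ 0.34 -0.81]
 [ 0.12 -1.02]]
nut top [650.09  38.11 158.53] axis [-0.42 -0.07  0.91]
[ 476.84 -297.67    0.12] 2.2007871292482446
[[-0.02 -0.12]
 [ 0.07 -0.12]
 [-1.16 -0.02]
 [ 0.09 -0.18]
 [ 0.52  0.1 ]
 [-1.07 -1.25]]
[621.87 351.3    3.  ]
[629.66 204.64   3.  ]
[346.01 185.98   3.  ]
[334.81 332.83   3.  ]
```

```bash
cat >> h.py <<'E'
AX=np.array([665.5,40.8]);YAW=0.18
RF=(R.from_euler('z',YAW)*R.from_euler('y',-25,degrees=True)).as_matrix() # x uphill,y,z normal
FC=np.array([AX[0],AX[1],125.])
def F(x,y,z): return FC+RF@np.array([x,y,z],float)
def toolR(phi): # in face frame: x at phi, z=-normal
    c,s=np.cos(phi),np.sin(phi)
    return RF@np.array([[c,s,0],[s,-c,0],[0,0,-1]]).T.T
def flatR(psi):
    c,s=np.cos(psi),np.sin(psi)
    return np.array([[c,s,0],[s,-c,0],[0,0,-1.]])
def plan(grasp,Rt):
    st=arm.read_state();R0=R.from_quat(st['ee_rot']).as_matrix()
    tcp=np.array(grasp)-155*Rt[:,2]
    tr=R0.T@(tcp-st['position']);dr=R.from_matrix(R0.T@Rt).as_rotvec()
    print('tcp',tcp.round(1),'travel',tr.round(1),'dr',dr.round(3),'rows>=',np.ceil(max(np.linalg.norm(tr)/50,np.linalg.norm(dr)/.15)))
    return tr,dr
E
python3 - <<'E'
from h import *
plan(F(0,0,118),toolR(-0.6))
E
```

```text
tcp [552.   20.1 372.4] travel [483.4 357.4  32.1] dr [ 0.256  0.354 -0.048] rows>= 13.0
```

Request:
move_arm:
  fingers: [85,85,85,85,85,85,85,85,85,85]
  travel:
    - [480,357,32]
    - [480,357,32]
    - [480,357,32]
    - [480,357,32]
    - [480,357,32]
    - [480,357,32]
    - [480,357,32]
    - [480,357,32]
    - [480,357,32]
    - [480,357,32]
  dr:
    - [0.256,0.354,-0.048]
    - [0.256,0.354,-0.048]
    - [0.256,0.354,-0.048]
    - [0.256,0.354,-0.048]
    - [0.256,0.354,-0.048]
    - [0.256,0.354,-0.048]
    - [0.256,0.354,-0.048]
    - [0.256,0.354,-0.048]
    - [0.256,0.354,-0.048]
    - [0.256,0.354,-0.048]

```text
clock: 1.2
position: [504.4, 110.6, 378.2]
ee_rot: [0.955, -0.203, 0.2, -0.083]
contact_force: [0.7, 0.4, 0.1]
gripper_width: 85.0
grasp_force: 0.0
```

```bash
python3 - <<'E'
from h import *
plan(F(0,0,118),toolR(-0.6)); print(arm.read_state()['joints'])
E
```

```text
tcp [552.   20.1 372.4] travel [75.9 66.2 18.1] dr [-0.001 -0.     0.   ] rows>= 3.0
[ 0.55164438  0.14293255 -0.54830258  0.33039503 -0.49139435  0.33805015]
```

Request:
move_arm:
  fingers: [85,85,85,85,85]
  travel:
    - [76,66,18]
    - [76,66,18]
    - [76,66,18]
    - [76,66,18]
    - [76,66,18]
  dr:
    - [0,0,0]
    - [0,0,0]
    - [0,0,0]
    - [0,0,0]
    - [0,0,0]

```text
clock: 1.7
position: [551.5, 22.8, 372.3]
ee_rot: [0.955, -0.203, 0.2, -0.083]
contact_force: [0.0, -0.7, 0.1]
gripper_width: 85.0
grasp_force: 0.0
```

```bash
python3 - <<'E'
from h import *
plan(F(0,0,118),toolR(-0.6)); print(arm.read_state()['joints'])
m=arm.camera_model('wrist');I=arm.get_image('wrist')
print('stud,nuttop',proj(m,F(0,0,48)),proj(m,F(0,0,37)),[proj(m,F(60*np.cos(a),60*np.sin(a),37)).round() for a in (0,1.57)])
I=cv2.resize(I,None,fx=1.42,fy=1.42,interpolation=cv2.INTER_CUBIC);cv2.imwrite('pics/w1.png',I[:,:,::-1])
E
```

```text
tcp [552.   20.1 372.4] travel [ 1.6  2.2 -0.1] dr [-0.001  0.001  0.   ] rows>= 1.0
[ 0.34849719  0.21163363 -0.41151683  0.14125704 -0.52112951  0.69553484]
stud,nuttop [285.85999235 226.29583042] [285.62818389 220.88284503] [array([235., 150.]), array([219., 264.])]
```

View pics/w1.png

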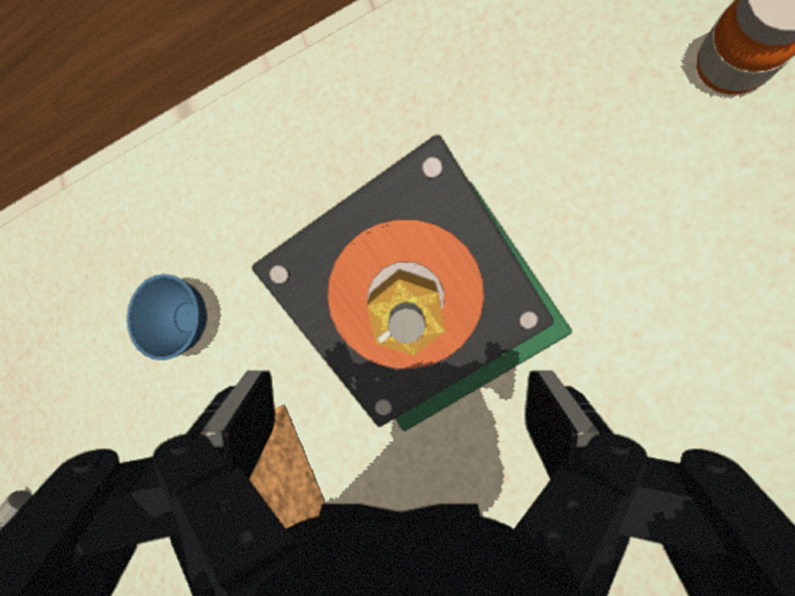

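```bash
python3 - <<'E'
from h import *
I=arm.get_image('wrist')[195:255,255:320]
I=cv2.resize(I,None,fx=9,fy=9,interpolation=cv2.INTER_CUBIC);cv2.imwrite('pics/w2.png',I[:,:,::-1])
E
```

```text
(no output)
```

View pics/w2.png

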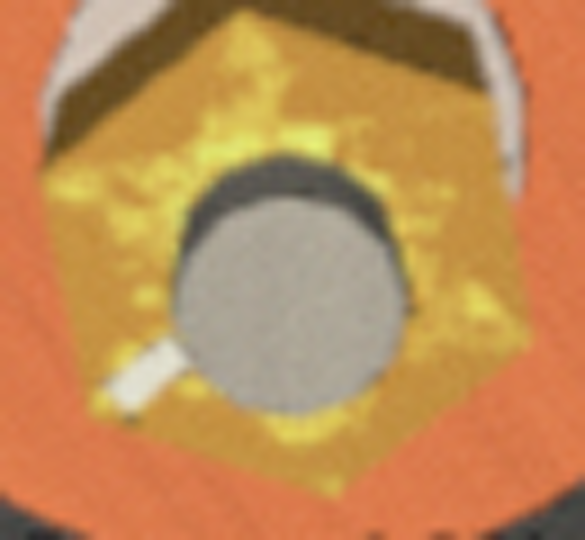

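```bash
python3 - <<'E'
from h import *
m=arm.camera_model('wrist')
P=[]
for c in [(90,410),(335,492),(530,342),(488,95),(240,10),(42,172)]:
    u,v=255+(c[0]+.5)/9-.5,195+(c[1]+.5)/9-.5
    o,d=ray(m,u,v);n=RF[:,2];q=o+d*((F(0,0,37)-o)@n)/(d@n)
    f=RF.T@(q-FC);P.append(f[:2])
P=np.array(P);c=P.mean(0);print('centre',c)
v=P-c;a=np.unwrap(np.arctan2(v[:,1],v[:,0]));print(np.hypot(*v.T).round(1))
th=a-np.arange(6)*np.pi/3;print(th.round(3),th.mean(),'to turn',th.mean()-.6)
t=th.mean();t=t%(2*np.pi);print(t,t-2*np.pi/3)
plan(F(c[0]*.7,c[1]*.7,75),toolR(t-2*np.pi/3))
plan(F(c[0]*.7,c[1]*.7,29),toolR(t-2*np.pi/3))
E
```

```text
centre [-1.64920364  1.35322485]
[20.6 20.7 20.7 20.5 20.6 20.6]
[1.663 1.689 1.664 1.683 1.68  1.668] 1.6745535645564942 to turn 1.0745535645564943
1.6745535645564942 -0.4198415378367011
tcp [568.7  24.1 333. ] travel [ 0.5  2.7 43.2] dr [-0.001  0.001 -0.178] rows>= 2.0
tcp [587.8  27.6 291.3] travel [ 0.5  2.8 89.2] dr [-0.001  0.001 -0.178] rows>= 2.0
```

Request:
move_arm:
  fingers: [60,60,60,60,60,60,60,60,60,60]
  travel:
    - [0.5,2.8,20]
    - [0.5,2.8,40]
    - [0.5,2.8,40]
    - [0.5,2.8,50]
    - [0.5,2.8,60]
    - [0.5,2.8,70]
    - [0.5,2.8,80]
    - [0.5,2.8,88]
    - [0.5,2.8,88]
    - [0.5,2.8,88]
  dr:
    - [0,0,-0.09]
    - [0,0,-0.178]
    - [0,0,-0.178]
    - [0,0,-0.178]
    - [0,0,-0.178]
    - [0,0,-0.178]
    - [0,0,-0.178]
    - [0,0,-0.178]
    - [0,0,-0.178]
    - [0,0,-0.178]

```text
clock: 2.8
position: [588.0, 26.3, 292.1]
ee_rot: [0.969, -0.118, 0.207, -0.064]
contact_force: [0.5, 0.1, 0.1]
gripper_width: 60.1
grasp_force: 0.0
```

Request:
move_arm:
  fingers: [30,30,30,30,30,30,30]
  travel:
    - [0,0,0]
    - [0,0,0]
    - [0,0,0]
    - [0,0,0]
    - [0,0,0]
    - [0,0,0]
    - [0,0,0]
  dr:
    - [0,0,0]
    - [0,0,0]
    - [0,0,0]
    - [0,0,0]
    - [0,0,0]
    - [0,0,0]
    - [0,0,0]

```text
clock: 3.5
position: [587.8, 26.1, 293.1]
ee_rot: [0.969, -0.118, 0.207, -0.065]
contact_force: [-3.4, -3.8, 6.0]
gripper_width: 34.7
grasp_force: 60.1
```

```bash
cat >> h.py <<'E'
def stat():
    s=arm.read_state();Rm=R.from_quat(s['ee_rot']).as_matrix()
    print('t',round(s['clock'],2),'w',round(s['gripper_width'],1),'gf',round(s['grasp_force'],1),'F face',(RF.T@s['contact_force']).round(1),'F tool',(Rm.T@s['contact_force']).round(1),'T tool',(Rm.T@s['wrist_torque']).round(2),'j',s['joints'].round(2))
    f=RF.T@Rm; print('phi',np.arctan2(f[1,0],f[0,0]).round(3),'grasp in face',(RF.T@(s['position']+155*Rm[:,2]-FC)).round(1))
E
python3 -c "
from h import *
stat()"
```

```text
t 3.5 w 34.7 gf 60.1 F face [-1.2 -3.2  7.2] F tool [ 0.3  3.4 -7.2] T tool [-1.04 -0.88 -0.1 ] j [ 0.33  0.36 -0.45  0.19 -0.34  0.84]
phi -0.422 grasp in face [-0.5 -0.5 30.7]
```

Request:
move_arm:
  fingers: [30,30,30,30,30,30,30,30,30,30]
  travel:
    - [0,0,0]
    - [0,0,0]
    - [0,0,0]
    - [0,0,0]
    - [0,0,0]
    - [0,0,0]
    - [0,0,0]
    - [0,0,0]
    - [0,0,0]
    - [0,0,0]
  dr:
    - [0,0,0.05]
    - [0,0,0.15]
    - [0,0,0.25]
    - [0,0,0.35]
    - [0,0,0.45]
    - [0,0,0.55]
    - [0,0,0.65]
    - [0,0,0.75]
    - [0,0,0.85]
    - [0,0,0.9]

```text
clock: 4.5
position: [587.4, 25.4, 292.8]
ee_rot: [0.821, -0.529, 0.158, -0.147]
contact_force: [-4.3, -5.7, 6.6]
gripper_width: 35.0
grasp_force: 60.4
```

```bash
python3 -c "
from h import *
stat()"
```

```text
t 4.5 w 35.0 gf 60.4 F face [-1.9 -4.8  8.2] F tool [ 4.2  3.1 -8.2] T tool [-1.68  0.92 -0.33] j [ 0.33  0.36 -0.45  0.19 -0.34 -0.07]
phi -1.325 grasp in face [-1.4 -1.2 30.7]
```

Request:
move_arm:
  fingers: [30,30,30]
  travel:
    - [0,0,0]
    - [0,0,0]
    - [0,0,0]
  dr:
    - [0,0,0.06]
    - [0,0,0.13]
    - [0,0,0.13]

```text
clock: 4.8
position: [587.3, 25.3, 292.7]
ee_rot: [0.784, -0.581, 0.148, -0.157]
contact_force: [-3.9, -6.2, 7.0]
gripper_width: 35.0
grasp_force: 60.5
```

```bash
python3 -c "
from h import *
stat()"
```

```text
t 4.8 w 35.0 gf 60.5 F face [-1.5 -5.4  8.4] F tool [ 5.2  2.1 -8.4] T tool [-1.54  1.1   0.29] j [ 0.33  0.36 -0.45  0.19 -0.34 -0.2 ]
phi -1.455 grasp in face [-1.5 -1.3 30.7]
```

Request:
move_arm:
  fingers: [30,30]
  travel:
    - [0,0,0]
    - [0,0,0]
  dr:
    - [0,0,0.03]
    - [0,0,0.03]

```text
clock: 5.0
position: [587.2, 25.4, 292.7]
ee_rot: [0.776, -0.592, 0.146, -0.159]
contact_force: [-5.0, -5.2, 7.1]
gripper_width: 34.6
grasp_force: 60.5
```

```bash
python3 -c "
from h import *
stat()"
```

```text
t 5.0 w 34.6 gf 60.5 F face [-2.3 -4.2  8.9] F tool [ 4.   2.6 -8.9] T tool [-1.59  1.12 -0.04] j [ 0.33  0.36 -0.45  0.19 -0.34 -0.22]
phi -1.484 grasp in face [-1.6 -1.3 30.7]
```

Request:
move_arm:
  fingers: [30]
  travel:
    - [0,0,0]
  dr:
    - [0,0,0.03]

```text
clock: 5.1
position: [587.3, 25.4, 292.7]
ee_rot: [0.768, -0.603, 0.143, -0.161]
contact_force: [-5.5, -5.2, 6.4]
gripper_width: 34.9
grasp_force: 60.5
```

```bash
python3 -c "
from h import *
stat()"
```

```text
t 5.1 w 34.9 gf 60.5 F face [-3.  -4.1  8.5] F tool [ 4.   3.3 -8.5] T tool [-1.63  1.29 -0.82] j [ 0.33  0.36 -0.45  0.19 -0.34 -0.25]
phi -1.512 grasp in face [-1.6 -1.2 30.7]
```

Request:
move_arm:
  fingers: [30]
  travel:
    - [0,0,0]
  dr:
    - [0,0,0.03]

```text
clock: 5.2
position: [587.3, 25.4, 292.7]
ee_rot: [0.759, -0.614, 0.141, -0.163]
contact_force: [-4.8, -7.0, 7.1]
gripper_width: 35.0
grasp_force: 60.5
```

```bash
python3 -c "
from h import *
stat()"
```

```text
t 5.2 w 35.0 gf 60.5 F face [-2.4 -6.   9. ] F tool [ 5.9  2.6 -9. ] T tool [-1.65  1.35 -0.86] j [ 0.33  0.36 -0.45  0.19 -0.34 -0.28]
phi -1.541 grasp in face [-1.7 -1.3 30.7]
```

Request:
move_arm:
  fingers: [60,60,60,60,70,85,85,85,85]
  travel:
    - [0,0,0]
    - [0,0,0]
    - [0,0,0]
    - [0,0,0]
    - [0,0,-20]
    - [0,0,-45]
    - [0,0,-70]
    - [0,0,-90]
    - [0,0,-90]
  dr:
    - [0,0,0]
    - [0,0,0]
    - [0,0,0]
    - [0,0,0]
    - [0,0,0]
    - [0,0,0]
    - [0,0,0]
    - [0,0,0]
    - [0,0,0]

```text
clock: 6.1
position: [550.4, 19.7, 377.0]
ee_rot: [0.758, -0.614, 0.143, -0.167]
contact_force: [1.3, 0.5, -0.2]
gripper_width: 84.8
grasp_force: 0.0
```

```bash
python3 - <<'E'
from h import *
stat()
m=arm.camera_model('wrist');p=proj(m,F(0,0,37)).round().astype(int);print(p)
I=arm.get_image('wrist');x,y=p-32;print(x,y)
np.save('w3.npy',np.array(m['pose']))
C=cv2.resize(I[y:y+64,x:x+64],None,fx=9,fy=9,interpolation=cv2.INTER_CUBIC);cv2.imwrite('pics/w3.png',C[:,:,::-1])
plan([476.8,-297.7,115],flatR(0.12-np.pi))
E
```

```text
t 6.1 w 84.8 gf 0.0 F face [ 1.1  0.2 -0.8] F tool [-0.2 -1.1  0.8] T tool [-0.78 -0.03 -0.01] j [ 0.34  0.2  -0.41  0.14 -0.52 -0.24]
phi -1.542 grasp in face [1.600e+00 1.000e-01 1.228e+02]
[285 220]
253 188
tcp [ 476.8 -297.7  270. ] travel [294.4 170.2  39.7] dr [-0.343  0.356  1.63 ] rows>= 12.0
```

View pics/w3.png

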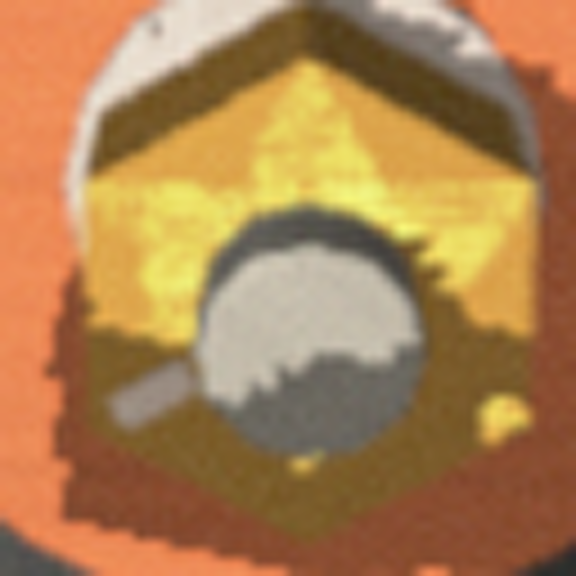

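```bash
python3 - <<'E'
from h import *
m=arm.camera_model('wrist')
P=[]
for c in [(88,430),(308,540),(536,425),(537,185),(308,60),(85,178)]:
    u,v=253+(c[0]+.5)/9-.5,188+(c[1]+.5)/9-.5
    o,d=ray(m,u,v);n=RF[:,2];q=o+d*((F(0,0,37)-o)@n)/(d@n)
    P.append((RF.T@(q-FC))[:2])
P=np.array(P);c=P.mean(0);v=P-c;a=np.unwrap(np.arctan2(v[:,1],v[:,0]))
th=a-np.arange(6)*np.pi/3
print('centre',c,np.hypot(*v.T).round(1),th.round(3),th.mean())
E
```

```text
centre [-3.37440124  0.6040587 ] [21.  20.4 21.1 20.6 20.4 20.9] [0.564 0.548 0.569 0.547 0.566 0.535] 0.5548563334045519
```

Request:
move_arm:
  fingers: [85,85,85,85,85,85,85,85,85,85]
  travel:
    - [294,170,40]
    - [294,170,40]
    - [294,170,40]
    - [294,170,40]
    - [294,170,40]
    - [294,170,40]
    - [294,170,40]
    - [294,170,40]
    - [294,170,40]
    - [294,170,40]
  dr:
    - [-0.343,0.356,1.63]
    - [-0.343,0.356,1.63]
    - [-0.343,0.356,1.63]
    - [-0.343,0.356,1.63]
    - [-0.343,0.356,1.63]
    - [-0.343,0.356,1.63]
    - [-0.343,0.356,1.63]
    - [-0.343,0.356,1.63]
    - [-0.343,0.356,1.63]
    - [-0.343,0.356,1.63]

```text
clock: 7.15
position: [476.4, -298.1, 267.0]
ee_rot: [-0.153, 0.988, -0.018, 0.018]
contact_force: [-0.1, -0.5, -1.2]
gripper_width: 85.5
grasp_force: 0.0
```

```bash
python3 - <<'E'
from h import *
plan([476.8,-297.7,125],flatR(0.12-np.pi))
E
```

```text
tcp [ 476.8 -297.7  280. ] travel [ -0.9  -0.3 -13. ] dr [-0.039  0.035  0.187] rows>= 2.0
```

Request:
move_arm:
  fingers: [85,85,85]
  travel:
    - [-0.9,0,-13]
    - [-0.9,0,-13]
    - [-0.9,0,-13]
  dr:
    - [-0.039,0.035,0.187]
    - [-0.039,0.035,0.187]
    - [-0.039,0.035,0.187]

```text
clock: 7.45
position: [477.2, -297.0, 280.8]
ee_rot: [-0.064, 0.998, -0.001, 0.001]
contact_force: [0.1, -0.3, -0.0]
gripper_width: 84.9
grasp_force: 0.0
```

```bash
python3 - <<'E'
from h import *
stat();save('wrist','w4.png',s=1.42)
m=arm.camera_model('wrist')
for X in [(-92,0,12),(30,0,12),(111,27,14),(111,-27,14),(-20,0,12)]:
    c,s=np.cos(.12),np.sin(.12);print(X,proj(m,[476.8+c*X[0]-s*X[1],-297.7+s*X[0]+c*X[1],X[2]])*1.42)
E
```

```text
t 7.45 w 84.9 gf 0.0 F face [-0.  -0.3 -0. ] F tool [-0.  -0.3  0. ] T tool [-0.01 -0.03 -0.04] j [-0.27  0.4  -0.31  0.   -0.85 -1.18]
phi 3.084 grasp in face [-222.  -298.8  104.4]
(-92, 0, 12) [397.87538095 125.12882324]
(30, 0, 12) [396.51095175 344.59000844]
(111, 27, 14) [437.54104806 461.53786665]
(111, -27, 14) [354.0195355  460.89159121]
(-20, 0, 12) [397.01951578 262.26902257]
```

View pics/w4.png

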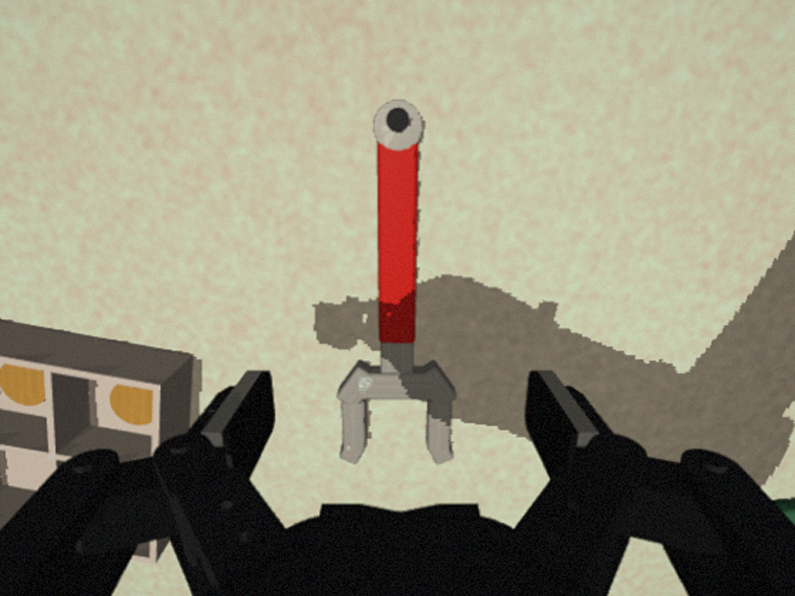

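```bash
python3 - <<'E'
from h import *
plan([476.8,-297.7,19],flatR(0.12-np.pi))
E
```

```text
tcp [ 476.8 -297.7  174. ] travel [  0.5  -0.7 106.6] dr [-0.001  0.002  0.008] rows>= 3.0
```

Request:
move_arm:
  fingers: [50,50,50,50,50,50,50,50,50,50]
  travel:
    - [0.5,-0.7,10]
    - [0.5,-0.7,30]
    - [0.5,-0.7,50]
    - [0.5,-0.7,70]
    - [0.5,-0.7,85]
    - [0.5,-0.7,96]
    - [0.5,-0.7,103]
    - [0.5,-0.7,106]
    - [0.5,-0.7,106]
    - [0.5,-0.7,106]
  dr:
    - [0,0,0.008]
    - [0,0,0.008]
    - [0,0,0.008]
    - [0,0,0.008]
    - [0,0,0.008]
    - [0,0,0.008]
    - [0,0,0.008]
    - [0,0,0.008]
    - [0,0,0.008]
    - [0,0,0.008]

```text
clock: 8.5
position: [477.3, -297.9, 176.6]
ee_rot: [-0.06, 0.998, -0.001, 0.003]
contact_force: [0.1, 0.9, -0.7]
gripper_width: 50.0
grasp_force: 0.0
```

Request:
move_arm:
  fingers: [15,15,15,15,15,15,15,15]
  travel:
    - [0,0,0]
    - [0,0,0]
    - [0,0,0]
    - [0,0,0]
    - [0,0,0]
    - [0,0,0]
    - [0,0,0]
    - [0,0,0]
  dr:
    - [0,0,0]
    - [0,0,0]
    - [0,0,0]
    - [0,0,0]
    - [0,0,0]
    - [0,0,0]
    - [0,0,0]
    - [0,0,0]

```text
clock: 9.3
position: [477.3, -297.9, 177.1]
ee_rot: [-0.06, 0.998, -0.001, 0.003]
contact_force: [-0.7, -0.2, 5.7]
gripper_width: 19.8
grasp_force: 60.0
```

```bash
python3 - <<'E'
from h import *
stat();print(arm.read_state()['position'])
th=0.555
u=np.array([np.cos(th),np.sin(th)])
C=np.array([-1.7,0.2])
for d,z in((150,75),(150,38),(90,38)):
    g=C-u*d; plan(F(g[0],g[1],z),toolR(th-np.pi))
E
```

```text
t 9.3 w 19.8 gf 60.0 F face [ 1.7 -0.   5.5] F tool [ 0.7 -0.1 -5.7] T tool [-0.2   0.27 -0.01] j [-0.27  0.54 -0.4   0.   -0.62 -1.18]
phi 3.075 grasp in face [-265.6 -300.    10.3]
[ 477.2502865  -297.908857    177.08036843]
tcp [468.8 -75.1 278.9] travel [ -18.8  221.9 -102.3] dr [ 0.104 -0.425 -0.605] rows>= 5.0
tcp [484.2 -72.3 245.3] travel [-34.2 222.9 -68.7] dr [ 0.104 -0.425 -0.605] rows>= 5.0
tcp [524.  -33.  266.9] travel [-78.6 257.2 -90.1] dr [ 0.104 -0.425 -0.605] rows>= 6.0
```

Request:
move_arm:
  fingers: [15,15,15,15,15,15,15]
  travel:
    - [0,0,-5]
    - [0,0,-15]
    - [0,0,-30]
    - [0,0,-50]
    - [0,0,-75]
    - [0,0,-100]
    - [0,0,-100]
  dr:
    - [0,0,0]
    - [0,0,0]
    - [0,0,0]
    - [0,0,0]
    - [0,0,0]
    - [0,0,0]
    - [0,0,0]

```text
clock: 10.0
position: [477.5, -298.0, 279.9]
ee_rot: [-0.06, 0.998, -0.003, 0.006]
contact_force: [0.8, 0.5, -2.6]
gripper_width: 20.1
grasp_force: 59.0
```

```bash
python3 - <<'E'
from h import *
stat()
th=0.555
u=np.array([np.cos(th),np.sin(th)])
C=np.array([-1.7,0.2])
g=C-u*160; plan(F(g[0],g[1],85),toolR(th-np.pi))
E
```

```text
t 10.0 w 20.1 gf 59.0 F face [-0.3  0.3 -2.8] F tool [-0.9  0.4  2.6] T tool [ 0.1  -0.05  0.04] j [-0.27  0.4  -0.32  0.   -0.84 -1.18]
phi 3.076 grasp in face [-221.2 -300.6  103. ]
tcp [458.  -82.5 284.3] travel [ -6.6 216.3  -5.6] dr [ 0.1   -0.421 -0.604] rows>= 5.0
```

Request:
move_arm:
  fingers: [15,15,15,15,15,15,15,15,15,15]
  travel:
    - [0,10,-2]
    - [-1,35,-5]
    - [-2,65,-6]
    - [-3,95,-6]
    - [-4,130,-6]
    - [-5,165,-6]
    - [-6,195,-6]
    - [-6.6,212,-6]
    - [-6.6,216,-6]
    - [-6.6,216,-6]
  dr:
    - [0.01,-0.042,-0.06]
    - [0.02,-0.084,-0.12]
    - [0.035,-0.147,-0.21]
    - [0.05,-0.21,-0.3]
    - [0.065,-0.274,-0.39]
    - [0.08,-0.337,-0.48]
    - [0.092,-0.387,-0.556]
    - [0.1,-0.421,-0.604]
    - [0.1,-0.421,-0.604]
    - [0.1,-0.421,-0.604]

```text
clock: 11.0
position: [456.6, -82.1, 280.9]
ee_rot: [-0.351, 0.912, -0.037, 0.208]
contact_force: [0.1, -1.4, -3.0]
gripper_width: 20.1
grasp_force: 59.2
```

```bash
python3 - <<'E'
from h import *
stat()
th=0.555
u=np.array([np.cos(th),np.sin(th)]);C=np.array([-1.7,0.2])
g=C-u*160; plan(F(g[0],g[1],41),toolR(th-np.pi))
S=arm.get_image('scene');W=arm.get_image('wrist')
s=cv2.resize(S[170:270,200:330],(520,400),interpolation=cv2.INTER_CUBIC)
w=cv2.resize(W,(266,200))
I=np.zeros((600,800,3),np.uint8);I[:400,:520]=s
t=cv2.resize(arm.get_image('top')[140:240,240:310],(280,400),interpolation=cv2.INTER_CUBIC);I[:400,520:]=t
I[400:,:266]=w
cv2.imwrite('pics/c5.png',I[:,:,::-1])
E
```

```text
t 11.0 w 20.1 gf 59.2 F face [-1.4 -1.4 -2.6] F tool [ 1.9 -0.5  2.6] T tool [-0.56  1.11 -0.04] j [ 0.17  0.2  -0.66 -0.02 -0.29 -0.99]
phi -2.589 grasp in face [-141.8  -82.9   82.4]
tcp [476.3 -79.1 244.4] travel [-2.2 -2.2 41.4] dr [ 0.008 -0.006 -0.002] rows>= 1.0
```

View pics/c5.png

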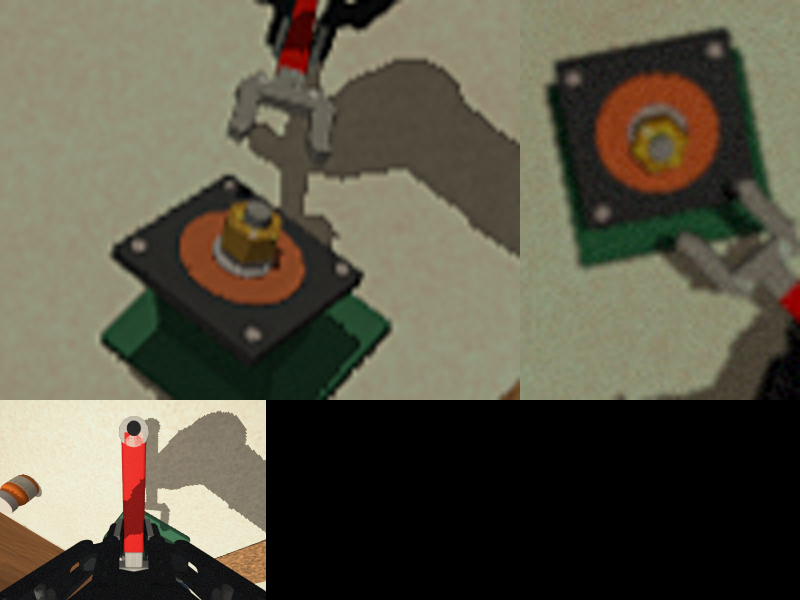

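```bash
python3 - <<'E'
from h import *
th=0.555
u=np.array([np.cos(th),np.sin(th)]);C=np.array([-1.7,0.2])
for d in (145,):
    g=C-u*d; plan(F(g[0],g[1],41),toolR(th-np.pi))
E
```

```text
tcp [486.2 -69.3 249.8] travel [-17.1  -0.9  41.5] dr [ 0.006 -0.005 -0.004] rows>= 1.0
```

Request:
move_arm:
  fingers: [15,15,15,15,15,15,15]
  travel:
    - [-3,0,7]
    - [-6,-0.5,14]
    - [-9,-0.9,22]
    - [-12,-0.9,30]
    - [-15,-0.9,37]
    - [-17,-0.9,41]
    - [-17,-0.9,41]
  dr:
    - [0.006,-0.005,0]
    - [0.006,-0.005,0]
    - [0.006,-0.005,0]
    - [0.006,-0.005,0]
    - [0.006,-0.005,0]
    - [0.006,-0.005,0]
    - [0.006,-0.005,0]

```text
clock: 11.85
position: [486.3, -68.4, 250.0]
ee_rot: [-0.35, 0.911, -0.04, 0.213]
contact_force: [0.1, -0.8, -2.6]
gripper_width: 19.9
grasp_force: 59.2
```

```bash
python3 - <<'E'
from h import *
stat()
th=0.555
u=np.array([np.cos(th),np.sin(th)]);C=np.array([-1.7,0.2])
for d in (120,91):
    g=C-u*d; plan(F(g[0],g[1],41),toolR(th-np.pi))
S=arm.get_image('scene');t=arm.get_image('top')
I=np.zeros((480,800,3),np.uint8)
I[:,:480]=cv2.resize(S[185:265,220:300],(480,480),interpolation=cv2.INTER_CUBIC)
I[:,480:]=cv2.resize(t[145:235,245:305],(320,480),interpolation=cv2.INTER_CUBIC)
cv2.imwrite('pics/c6.png',I[:,:,::-1])
E
```

```text
t 11.85 w 19.9 gf 59.2 F face [-1.2 -0.8 -2.4] F tool [ 1.5 -0.1  2.4] T tool [-0.63  1.12  0.02] j [ 0.19  0.29 -0.65  0.02 -0.19 -1.05]
phi -2.588 grasp in face [-124.7  -75.2   41. ]
tcp [502.8 -52.9 258.8] travel [-24.3  -0.5   0. ] dr [ 0.001  0.    -0.002] rows>= 1.0
tcp [522.1 -33.8 269.2] travel [-53.3  -0.5   0. ] dr [ 0.001  0.    -0.002] rows>= 2.0
```

View pics/c6.png

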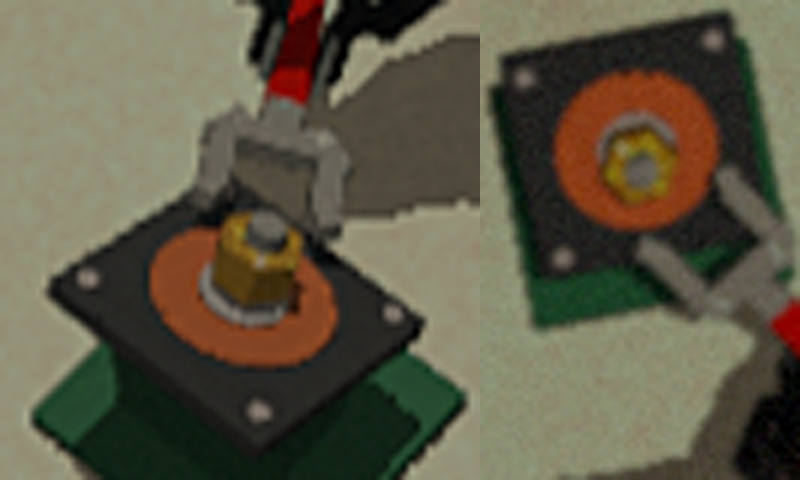

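Request:
move_arm:
  fingers: [15,15,15,15,15,15]
  travel:
    - [-5,-0.3,0]
    - [-11,-0.5,0]
    - [-17,-0.5,0]
    - [-22,-0.5,0]
    - [-26,-0.5,0]
    - [-30,-0.5,0]
  dr:
    - [0,0,0]
    - [0,0,0]
    - [0,0,0]
    - [0,0,0]
    - [0,0,0]
    - [0,0,0]

```text
clock: 12.55
position: [506.4, -49.2, 261.7]
ee_rot: [-0.35, 0.911, -0.04, 0.213]
contact_force: [-0.1, -0.5, -2.6]
gripper_width: 20.0
grasp_force: 59.2
```

```bash
python3 - <<'E'
from h import *
stat()
th=0.555
u=np.array([np.cos(th),np.sin(th)]);C=np.array([-1.7,0.2])
g=C-u*91; plan(F(g[0],g[1],41),toolR(th-np.pi))
E
```

```text
t 12.55 w 20.0 gf 59.2 F face [-1.3 -0.5 -2.2] F tool [1.3 0.3 2.2] T tool [-0.68  1.12  0.03] j [ 0.23  0.29 -0.63  0.09 -0.21 -1.15]
phi -2.589 grasp in face [-98.5 -59.9  41.9]
tcp [522.1 -33.8 269.2] travel [-23.1   0.1   0.9] dr [ 0.     0.001 -0.002] rows>= 1.0
```

Request:
move_arm:
  fingers: [15,15,15,15,15,15]
  travel:
    - [-4,0,0.5]
    - [-9,0,0.9]
    - [-14,0,0.9]
    - [-18,0,0.9]
    - [-22,0,0.9]
    - [-23,0,0.9]
  dr:
    - [0,0,0]
    - [0,0,0]
    - [0,0,0]
    - [0,0,0]
    - [0,0,0]
    - [0,0,0]

```text
clock: 13.15
position: [522.3, -34.0, 269.3]
ee_rot: [-0.35, 0.911, -0.04, 0.214]
contact_force: [-0.0, 0.1, -3.3]
gripper_width: 20.1
grasp_force: 59.2
```

```bash
cat >> h.py <<'E'
def arc(total,n,C=(-1.7,0.2)):
    # rows turning clockwise by total about nut axis from present pose
    s=arm.read_state();Rm=R.from_quat(s['ee_rot']).as_matrix()
    c=Rm.T@(F(C[0],C[1],0)-s['position'])
    ax=Rm.T@(-RF[:,2]); 
    for k in range(1,n+1):
        q=R.from_rotvec(ax*total*k/n); t=c-q.apply(c); print(t.round(1).tolist(),q.as_rotvec().round(3).tolist())
E
python3 - <<'E'
from h import *
stat()
arc(0.5,6)
E
```

```text
t 13.15 w 20.1 gf 59.2 F face [-1.4  0.1 -3. ] F tool [1.2 0.8 3. ] T tool [-0.67  1.11 -0.04] j [ 0.25  0.3  -0.6   0.12 -0.24 -1.2 ]
phi -2.588 grasp in face [-78.6 -47.8  41. ]
[-0.3, 7.6, -0.0] [0.0, 0.0, 0.083]
[-1.2, 15.1, 0.0] [0.0, 0.0, 0.167]
[-2.7, 22.5, 0.0] [0.0, 0.0, 0.25]
[-4.9, 29.8, 0.0] [0.001, 0.0, 0.333]
[-7.6, 36.8, 0.0] [0.001, 0.0, 0.417]
[-10.9, 43.7, 0.0] [0.001, 0.0, 0.5]
```

Fitted without contact. Now tighten along the arc.

Request:
move_arm:
  fingers: [15,15,15,15,15,15,15,15]
  travel:
    - [-0.1,3.8,0]
    - [-0.3,7.6,0]
    - [-1.2,15.1,0]
    - [-2.7,22.5,0]
    - [-4.9,29.8,0]
    - [-7.6,36.8,0]
    - [-10.9,43.7,0]
    - [-10.9,43.7,0]
  dr:
    - [0,0,0.042]
    - [0,0,0.083]
    - [0,0,0.167]
    - [0,0,0.25]
    - [0,0,0.333]
    - [0,0,0.417]
    - [0,0,0.5]
    - [0,0,0.5]

```text
clock: 13.95
position: [503.9, 3.7, 266.7]
ee_rot: [-0.116, 0.97, 0.016, 0.211]
contact_force: [-1.5, 1.0, -6.4]
gripper_width: 19.8
grasp_force: 59.5
```

```bash
python3 - <<'E'
from h import *
stat()
arc(0.5,6)
E
```

```text
t 13.95 w 19.8 gf 59.5 F face [-3.9  1.3 -5.2] F tool [3.8 1.5 5.3] T tool [-0.58  2.04 -0.58] j [ 0.32  0.27 -0.72  0.34 -0.16 -1.98]
phi -3.085 grasp in face [-91.7  -6.7  43.4]
[-0.1, 7.4, 0.0] [-0.001, -0.001, 0.083]
[-0.8, 14.8, 0.1] [-0.002, -0.001, 0.167]
[-2.1, 22.1, 0.1] [-0.002, -0.002, 0.25]
[-4.0, 29.2, 0.2] [-0.003, -0.002, 0.333]
[-6.5, 36.2, 0.2] [-0.004, -0.003, 0.417]
[-9.5, 43.0, 0.2] [-0.005, -0.003, 0.5]
```

Request:
move_arm:
  fingers: [15,15,15,15,15,15]
  travel:
    - [0,3.7,0]
    - [-0.1,7.4,0]
    - [-0.4,11,0]
    - [-0.8,14.8,0.1]
    - [-1.4,18.5,0.1]
    - [-1.4,18.5,0.1]
  dr:
    - [0,0,0.042]
    - [-0.001,-0.001,0.083]
    - [-0.001,-0.001,0.125]
    - [-0.002,-0.001,0.167]
    - [-0.002,-0.001,0.208]
    - [-0.002,-0.001,0.208]

```text
clock: 14.55
position: [501.9, 20.5, 268.5]
ee_rot: [-0.016, 0.978, 0.039, 0.205]
contact_force: [-3.6, 3.6, -9.0]
gripper_width: 20.0
grasp_force: 59.8
```

```bash
python3 - <<'E'
from h import *
stat()
th=-.33
u=np.array([np.cos(th),np.sin(th)]);C=np.array([-1.7,0.2])
g=C-u*91; plan(F(g[0],g[1],41),toolR(th-np.pi))
arc(0.2,4)
E
```

```text
t 14.55 w 20.0 gf 59.8 F face [-6.5  4.2 -6.9] F tool [6.9 3.2 7.1] T tool [-0.81  3.09 -0.99] j [ 0.36  0.27 -0.74  0.39 -0.16 -2.26]
phi 2.992 grasp in face [-91.   11.   44.6]
tcp [500.4  40.9 265.5] travel [ 2.2 20.2  3.8] dr [ 0.007 -0.018  0.18 ] rows>= 2.0
[0.1, 4.4, 0.0] [-0.001, -0.0, 0.05]
[-0.0, 8.7, 0.1] [-0.002, -0.001, 0.1]
[-0.4, 13.1, 0.1] [-0.003, -0.001, 0.15]
[-1.0, 17.4, 0.1] [-0.003, -0.002, 0.2]
```

Request:
move_arm:
  fingers: [15,15,15,15,15,15]
  travel:
    - [0.1,4.4,0]
    - [0.2,8.7,0.3]
    - [0.3,13,0.6]
    - [0.4,17,0.8]
    - [0.4,17.5,1]
    - [0.4,17.5,1]
  dr:
    - [0,0,0.05]
    - [0,0,0.1]
    - [0,0,0.15]
    - [0,0,0.19]
    - [0,0,0.2]
    - [0,0,0.2]

```text
clock: 15.15
position: [502.6, 37.5, 270.8]
ee_rot: [0.081, 0.975, 0.061, 0.199]
contact_force: [-5.7, 4.6, -7.8]
gripper_width: 19.6
grasp_force: 60.0
```

```bash
python3 - <<'E'
from h import *
stat()
t=arm.get_image('top');S=arm.get_image('scene')
I=np.zeros((480,800,3),np.uint8)
I[:,:480]=cv2.resize(S[200:260,230:290],(480,480),interpolation=cv2.INTER_CUBIC)
I[:,480:]=cv2.resize(t[145:235,245:305],(320,480),interpolation=cv2.INTER_CUBIC)
cv2.imwrite('pics/c7.png',I[:,:,::-1])
E
```

```text
t 15.15 w 19.6 gf 60.0 F face [-7.7  5.5 -5. ] F tool [9.  2.5 5.2] T tool [-0.73  3.53 -1.09] j [ 0.38  0.27 -0.75  0.44 -0.16 -2.54]
phi 2.793 grasp in face [-86.9  28.   45.2]
```

View pics/c7.png

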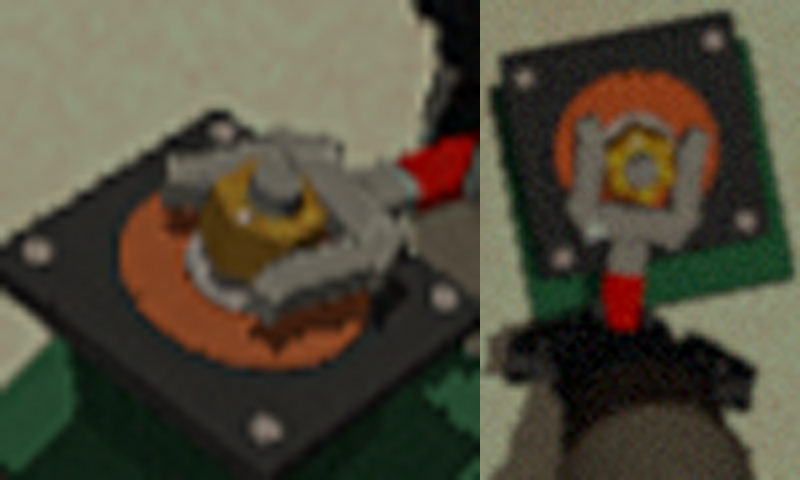

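```bash
python3 - <<'E'
from h import *
T=arm.camera_model('top');S=arm.camera_model('scene')
C=np.array([-1.7,0.2])
print('obs boundary',245+(625-480)/5.333,145+275/5.333,'tips mid',245+(641-480)/5.333,145+125/5.333,'dash',230+243/8,200+215/8,'stud',230+277/8,200+185/8,'top stud',245+(641-480)/5.333,145+165/5.333)
for th in(-.1,-.2,-.3,-.4):
    u=np.array([np.cos(th),np.sin(th)])
    a=C-60*u;b=C+23*u;d=C+16*u
    print(th,proj(T,F(*a,36)).round(1),proj(T,F(*b,36)).round(1),'dash',proj(S,F(*d,37)).round(1))
print(proj(S,F(*C,48)),proj(T,F(*C,48)))
for th in(1,.8,.6,.4,.2):
    d=C+16*np.array([np.cos(th),np.sin(th)]);print(th,proj(S,F(*d,37)))
E
```

```text
obs boundary 272.1891993249578 196.5657228576786 tips mid 275.1893868366773 168.43896493530846 dash 260.375 226.875 stud 264.625 223.125 top stud 275.1893868366773 175.93943371460716
-0.1 [276.5 195.7] [273.8 168. ] dash [259.7 226.5]
-0.2 [274.4 195.9] [274.7 168. ] dash [259.3 226.1]
-0.3 [272.3 195.8] [275.5 168. ] dash [259.  225.8]
-0.4 [270.3 195.5] [276.3 168.1] dash [258.7 225.4]
[264.73053931 221.55547312] [274.85442504 176.93744318]
1 [265.52512888 228.56304699]
0.8 [264.41618283 228.52629083]
0.6 [263.27663852 228.32595953]
0.4 [262.15314232 227.97001606]
0.2 [261.09175167 227.47298977]
```

Request:
move_arm:
  fingers: [15,15,15]
  travel:
    - [0.1,3,0.5]
    - [0,6.2,0.5]
    - [0,6.2,0.5]
  dr:
    - [0,0,0.035]
    - [0,0,0.07]
    - [0,0,0.07]

```text
clock: 15.55
position: [503.7, 43.7, 271.6]
ee_rot: [0.115, 0.971, 0.068, 0.196]
contact_force: [-6.3, 6.4, -7.9]
gripper_width: 19.9
grasp_force: 60.0
```

```bash
python3 - <<'E'
from h import *
stat()
arc(-0.12,2)
E
```

```text
t 15.55 w 19.9 gf 60.0 F face [-7.9  7.4 -5. ] F tool [10.1  3.6  5.3] T tool [-0.67  3.87 -1.06] j [ 0.39  0.27 -0.75  0.46 -0.16 -2.64]
phi 2.723 grasp in face [-84.6  34.   44.9]
[-0.4, -5.2, -0.0] [0.001, 0.0, -0.06]
[-1.1, -10.3, -0.1] [0.003, 0.001, -0.12]
```

Request:
move_arm:
  fingers: [15,15,15,15]
  travel:
    - [-0.2,-5,0]
    - [0,-10,0]
    - [0.8,-11.5,0]
    - [0.8,-11.5,0]
  dr:
    - [0,0,-0.06]
    - [0,0,-0.11]
    - [0,0,-0.13]
    - [0,0,-0.13]

```text
clock: 15.95
position: [502.9, 32.9, 271.7]
ee_rot: [0.054, 0.976, 0.057, 0.203]
contact_force: [0.3, 5.8, -5.4]
gripper_width: 20.0
grasp_force: 59.6
```

```bash
python3 - <<'E'
from h import *
stat()
E
```

```text
t 15.95 w 20.0 gf 59.6 F face [-1.1  5.7 -5.5] F tool [2.6 5.1 5.5] T tool [-1.09  1.97 -0.56] j [ 0.38  0.26 -0.74  0.42 -0.16 -2.46]
phi 2.848 grasp in face [-86.   23.7  46.2]
```

Request:
move_arm:
  fingers: [15,15]
  travel:
    - [0,-4,0]
    - [0,-5,0]
  dr:
    - [0,0,-0.05]
    - [0,0,-0.06]

```text
clock: 16.15
position: [502.9, 27.7, 271.6]
ee_rot: [0.025, 0.977, 0.051, 0.206]
contact_force: [1.5, 4.8, -3.2]
gripper_width: 20.2
grasp_force: 59.7
```

```bash
python3 - <<'E'
from h import *
stat()
E
```

```text
t 16.15 w 20.2 gf 59.7 F face [ 0.8  4.4 -3.9] F tool [0.2 4.5 3.9] T tool [-0.79  1.2  -0.33] j [ 0.37  0.26 -0.73  0.39 -0.16 -2.37]
phi 2.907 grasp in face [-86.6  18.7  46.6]
```

Request:
move_arm:
  fingers: [15,15]
  travel:
    - [1,1.2,0]
    - [1.5,2.2,0]
  dr:
    - [0,0,0]
    - [0,0,0]

```text
clock: 16.35
position: [500.9, 29.4, 271.1]
ee_rot: [0.026, 0.977, 0.051, 0.204]
contact_force: [0.4, 0.4, -2.9]
gripper_width: 20.1
grasp_force: 59.8
```

```bash
python3 - <<'E'
from h import *
stat()
E
```

```text
t 16.35 w 20.1 gf 59.8 F face [-0.8  0.3 -2.9] F tool [0.8 0.1 2.9] T tool [ 0.15  1.07 -0.02] j [ 0.37  0.26 -0.74  0.41 -0.16 -2.39]
phi 2.904 grasp in face [-88.9  20.5  46.7]
```

Free of load. Lift off along the axis.

Request:
move_arm:
  fingers: [15,15,15,15,15,15,15,15]
  travel:
    - [0,0,-5]
    - [0,0,-12]
    - [0,0,-20]
    - [0,0,-28]
    - [0,0,-38]
    - [0,0,-50]
    - [0,0,-65]
    - [0,0,-80]
  dr:
    - [0,0,0]
    - [0,0,0]
    - [0,0,0]
    - [0,0,0]
    - [0,0,0]
    - [0,0,0]
    - [0,0,0]
    - [0,0,0]

```text
clock: 17.15
position: [467.9, 21.9, 344.0]
ee_rot: [0.026, 0.978, 0.05, 0.203]
contact_force: [-0.2, -0.6, -2.8]
gripper_width: 19.7
grasp_force: 59.8
```

```bash
python3 - <<'E'
from h import *
stat()
# dash detection in top view: stretch, look for whitish px on nut top
for n in('top','scene'):
    m=arm.camera_model(n);I=arm.get_image(n).astype(int)
    c=proj(m,F(-1.7,.2,37));s=proj(m,F(-1.7,.2,48));print(n,c.round(1),'stud',s.round(1))
    L=[]
    for y in range(int(c[1])-9,int(c[1])+10):
        for x in range(int(c[0])-9,int(c[0])+10):
            r,g,b=I[y,x]
            L.append((b,x,y,r,g))
    # blueness among bright px, with radius from stud >3px
    L=[l for l in L if np.hypot(l[1]-s[0],l[2]-s[1])>2.5 and np.hypot(l[1]-c[0],l[2]-c[1])<7.5 and l[3]>110 and abs(l[3]-l[4])<50]
    L.sort(reverse=True);print(L[:6])
    for th in np.arange(.6,-.61,-.2):
        print(round(th,1),proj(m,F(-1.7+15*np.cos(th),.2+15*np.sin(th),37)).round(1),end=' ')
    print()
E
```

```text
t 17.15 w 19.7 gf 59.8 F face [-1.5 -0.5 -2.4] F tool [ 1.3 -0.9  2.4] T tool [0.29 1.16 0.02] j [ 0.41  0.1  -0.65  0.2  -0.41 -2.2 ]
phi 2.904 grasp in face [-89.   19.  127.1]
top [274.6 175.9] stud [274.9 176.9]
[(np.int64(85), 274, 171, np.int64(136), np.int64(124)), (np.int64(73), 274, 172, np.int64(130), np.int64(118)), (np.int64(62), 275, 171, np.int64(129), np.int64(110)), (np.int64(60), 275, 172, np.int64(126), np.int64(114)), (np.int64(60), 274, 170, np.int64(122), np.int64(107)), (np.int64(60), 270, 179, np.int64(111), np.int64(95))]
0.6 [270.9 172.4] 0.4 [271.7 171.7] 0.2 [272.6 171.2] -0.0 [273.6 170.9] -0.2 [274.7 170.8] -0.4 [275.7 170.9] -0.6 [276.7 171.2] 
scene [263.7 224.5] stud [264.7 221.6]
[(np.int64(126), 264, 217, np.int64(151), np.int64(153)), (np.int64(121), 268, 220, np.int64(149), np.int64(147)), (np.int64(121), 268, 219, np.int64(148), np.int64(146)), (np.int64(121), 267, 219, np.int64(149), np.int64(147)), (np.int64(120), 269, 220, np.int64(150), np.int64(144)), (np.int64(119), 266, 218, np.int64(149), np.int64(145))]
0.6 [263.3 228.1] 0.4 [262.3 227.7] 0.2 [261.3 227.3] -0.0 [260.4 226.7] -0.2 [259.6 226. ] -0.4 [259.  225.3] -0.6 [258.6 224.5]
```

```bash
python3 - <<'E'
from h import *
plan([475,268,85],flatR(0.06-np.pi))
E
```

```text
tcp [475. 268. 240.] travel [ 53.8 232.7 120.7] dr [ 0.091  0.417 -0.112] rows>= 6.0
```

Request:
move_arm:
  fingers: [15,15,15,15,15,15,15,15,15,15]
  travel:
    - [4,15,0]
    - [10,40,5]
    - [17,70,15]
    - [25,105,30]
    - [32,140,50]
    - [39,170,70]
    - [46,200,95]
    - [51,222,112]
    - [54,233,121]
    - [54,233,121]
  dr:
    - [0.005,0.03,-0.007]
    - [0.015,0.08,-0.02]
    - [0.03,0.14,-0.04]
    - [0.045,0.21,-0.055]
    - [0.06,0.28,-0.075]
    - [0.075,0.34,-0.09]
    - [0.085,0.39,-0.105]
    - [0.091,0.417,-0.112]
    - [0.091,0.417,-0.112]
    - [0.091,0.417,-0.112]

```text
clock: 18.25
position: [474.7, 269.3, 235.5]
ee_rot: [-0.031, 1.0, -0.002, -0.002]
contact_force: [0.7, -0.9, -2.6]
gripper_width: 20.5
grasp_force: 59.8
```

```bash
python3 - <<'E'
from h import *
stat()
plan([475,268,28],flatR(0.06-np.pi))
S=arm.camera_model('scene');T=arm.camera_model('top')
I=arm.get_image('wrist');m=arm.camera_model('wrist')
# wrench tail check: red pixels extents in wrist image, vs prediction
h=cv2.cvtColor(I,cv2.COLOR_RGB2HSV);M=((h[...,0]<6)|(h[...,0]>174))&(h[...,1]>170)&(h[...,2]>60)
ys,xs=np.where(M);print('red rows',ys.min(),ys.max(),[ (y,xs[ys==y].mean().round(1)) for y in (ys.min()+5,(ys.min()+ys.max())//2)])
st=arm.read_state();Rm=R.from_quat(st['ee_rot']).as_matrix()
for x in(-80,-20,30):
    print(x,proj(m,st['position']+Rm@np.array([-x,0,177.1-12])).round(1))
E
```

```text
t 18.25 w 20.5 gf 59.8 F face [-0.6 -1.  -2.6] F tool [-0.7 -0.9  2.6] T tool [0.01 0.06 0.06] j [ 0.81  0.44 -0.4  -0.   -0.74 -2.32]
phi 3.011 grasp in face [-152.6  258.5   22. ]
tcp [475. 268. 183.] travel [-0.5 -1.1 52.5] dr [-0.004 -0.005  0.002] rows>= 2.0
red rows 68 319 [(np.int64(73), np.float64(287.4)), (np.int64(193), np.float64(281.0))]
-80 [278.7 100.7]
-20 [279.1 234.8]
30 [279.3 323.9]
```

```bash
python3 - <<'E'
from h import *
I=arm.get_image('wrist')
h=cv2.cvtColor(I,cv2.COLOR_RGB2HSV);M=((h[...,0]<6)|(h[...,0]>174))&(h[...,1]>170)&(h[...,2]>60)
for y in range(60,330,12):
    x=np.where(M[y])[0]; print(y,len(x),(x.min(),x.max()) if len(x) else '')
E
```

```text
60 0 
72 0 
84 0 
96 26 (np.int64(256), np.int64(307))
108 51 (np.int64(256), np.int64(306))
120 51 (np.int64(256), np.int64(306))
132 50 (np.int64(257), np.int64(306))
144 49 (np.int64(257), np.int64(305))
156 49 (np.int64(257), np.int64(305))
168 48 (np.int64(258), np.int64(305))
180 48 (np.int64(258), np.int64(305))
192 47 (np.int64(258), np.int64(304))
204 47 (np.int64(258), np.int64(304))
216 46 (np.int64(259), np.int64(304))
228 45 (np.int64(259), np.int64(303))
240 45 (np.int64(259), np.int64(303))
252 43 (np.int64(260), np.int64(302))
264 41 (np.int64(261), np.int64(301))
276 41 (np.int64(261), np.int64(301))
288 41 (np.int64(261), np.int64(301))
300 42 (np.int64(261), np.int64(302))
312 41 (np.int64(261), np.int64(301))
324 0
```

Request:
move_arm:
  fingers: [15,15,15,15,15,15,15]
  travel:
    - [0,-1,8]
    - [0,-1,20]
    - [0,-1,32]
    - [0,-1,42]
    - [0,-1,48]
    - [0,-1,51]
    - [0,-1,52]
  dr:
    - [-0.004,-0.005,0]
    - [-0.004,-0.005,0]
    - [-0.004,-0.005,0]
    - [-0.004,-0.005,0]
    - [-0.004,-0.005,0]
    - [-0.004,-0.005,0]
    - [-0.004,-0.005,0]

```text
clock: 19.05
position: [474.6, 267.4, 184.9]
ee_rot: [-0.031, 1.0, 0.001, 0.001]
contact_force: [0.6, 0.3, -2.4]
gripper_width: 19.8
grasp_force: 59.8
```

Request:
move_arm:
  fingers: [15,15,15]
  travel:
    - [0,0,1]
    - [0,0,2]
    - [0,0,2]
  dr:
    - [0,0,0]
    - [0,0,0]
    - [0,0,0]

```text
clock: 19.35
position: [474.6, 267.4, 183.6]
ee_rot: [-0.031, 1.0, 0.001, 0.001]
contact_force: [-0.5, 0.4, -4.1]
gripper_width: 20.0
grasp_force: 59.8
```

```bash
python3 -c "
from h import *
stat()"
```

```text
t 19.35 w 20.0 gf 59.8 F face [-2.1  0.5 -3.6] F tool [0.5 0.4 4.1] T tool [ 0.04  0.07 -0.03] j [ 0.81  0.51 -0.44 -0.   -0.61 -2.32]
phi 3.011 grasp in face [-173.9  257.5  -25.3]
```

Request:
move_arm:
  fingers: [15,15,15]
  travel:
    - [0,0,1]
    - [0,0,2]
    - [0,0,2]
  dr:
    - [0,0,0]
    - [0,0,0]
    - [0,0,0]

```text
clock: 19.65
position: [474.5, 267.3, 181.2]
ee_rot: [-0.031, 1.0, 0.001, 0.001]
contact_force: [0.3, -0.6, -2.6]
gripper_width: 20.2
grasp_force: 59.8
```

Request:
move_arm:
  fingers: [15,15,15]
  travel:
    - [0,0,0.5]
    - [0,0,1]
    - [0,0,1]
  dr:
    - [0,0,0]
    - [0,0,0]
    - [0,0,0]

```text
clock: 19.95
position: [474.6, 267.4, 180.4]
ee_rot: [-0.031, 1.0, 0.001, 0.001]
contact_force: [-0.7, -0.6, -1.0]
gripper_width: 20.2
grasp_force: 59.9
```

```bash
python3 -c "
from h import *
stat()"
```

```text
t 19.95 w 20.2 gf 59.9 F face [-1.2 -0.4 -0.6] F tool [ 0.7 -0.5  1. ] T tool [0.07 0.1  0.01] j [ 0.81  0.52 -0.45 -0.   -0.6  -2.32]
phi 3.011 grasp in face [-175.3  257.4  -28.2]
```

Starting to touch (weight coming off). One more millimetre, then release slowly and retreat.

Request:
move_arm:
  fingers: [15,15,15]
  travel:
    - [0,0,0.5]
    - [0,0,1]
    - [0,0,1]
  dr:
    - [0,0,0]
    - [0,0,0]
    - [0,0,0]

```text
clock: 20.25
position: [474.6, 267.4, 180.1]
ee_rot: [-0.031, 1.0, 0.001, 0.001]
contact_force: [-2.1, -0.7, 4.5]
gripper_width: 19.7
grasp_force: 60.7
```

```bash
python3 -c "
from h import *
stat()"
```

```text
t 20.25 w 19.7 gf 60.7 F face [-0.1 -0.3  5. ] F tool [ 2.1 -0.6 -4.5] T tool [0.31 0.75 0.07] j [ 0.81  0.52 -0.45 -0.   -0.6  -2.32]
phi 3.011 grasp in face [-175.4  257.4  -28.5]
```

Request:
move_arm:
  fingers: [24,30,45,50,50,50,50,50,50,50]
  travel:
    - [0,0,0]
    - [0,0,0]
    - [0,0,0]
    - [0,0,0]
    - [0,0,-3]
    - [0,0,-10]
    - [0,0,-30]
    - [0,0,-60]
    - [0,0,-100]
    - [0,0,-140]
  dr:
    - [0,0,0]
    - [0,0,0]
    - [0,0,0]
    - [0,0,0]
    - [0,0,0]
    - [0,0,0]
    - [0,0,0]
    - [0,0,0]
    - [0,0,0]
    - [0,0,0]

```text
clock: 21.25
position: [474.1, 266.9, 321.2]
ee_rot: [-0.031, 1.0, 0.001, 0.001]
contact_force: [1.3, 0.2, 0.5]
gripper_width: 49.9
grasp_force: 0.0
```

```bash
python3 - <<'E'
from h import *
stat()
I=arm.get_image('wrist');m=arm.camera_model('wrist')
h=cv2.cvtColor(I,cv2.COLOR_RGB2HSV);M=((h[...,0]<6)|(h[...,0]>174))&(h[...,1]>170)&(h[...,2]>60)
n,l,s,c=cv2.connectedComponentsWithStats(M.astype(np.uint8));k=1+np.argmax(s[1:,4]);print('red',s[k],c[k])
ys,xs=np.where(l==k)
for y in (ys.min()+6,ys.max()-6):
    r=xs[ys==y];a=at_z(m,r.min()-.5,y,15);b=at_z(m,r.max()+.5,y,15);print('edge mid',((a+b)/2).round(1),'width',np.linalg.norm(a-b).round(1))
print('length',np.linalg.norm(at_z(m,c[k][0],ys.min(),15)-at_z(m,c[k][0],ys.max(),15)))
T=arm.get_image('top').astype(int);mt=arm.camera_model('top')
p=T[168:176,269:281,2];print(p)
E
```

```text
t 21.25 w 49.9 gf 0.0 F face [ 1.4 -0.  -0.1] F tool [-1.3  0.1 -0.5] T tool [-0.07 -0.19 -0.06] j [ 0.81  0.33 -0.31 -0.   -0.93 -2.32]
phi 3.011 grasp in face [-116.3  256.9   99.6]
red [ 270  104   25  122 2799] [281.65309039 164.46123616]
edge mid [401.8 267.9  15. ] width 22.0
edge mid [503.6 274.   15. ] width 21.6
length 113.30787627763691
[[67 89 91 61 35 30 57 76 77 83 75 48]
 [88 83 56 22 13 20 15 23 48 57 71 71]
 [65 45 26  6 27 57 39 17  9 18 46 67]
 [34 17 10 10 43 83 63 24  7 10 23 37]
 [10  9 12 17 41 73 56 30 12 13  8 19]
 [18 11 12 17 29 45 43 32 23 15 22 21]
 [24 16  4 27 34 54 55 52 43 21 19 19]
 [16 10 23 37 61 78 74 72 74 46 13  5]]
```

```bash
python3 -c "
from bench import arm
print(arm.job_done())"
```

```text
the job is handed in; nothing more can be done
None
```

The job is handed in at about 21 s on the clock. The nut was turned finger-tight with the gripper (slightly past the tight point, by about 0.05 rad), then tightened with the wrench to roughly 0.72 rad (41°, ±6°, read from a camera image). The wrench was set down and released flat on the cork mat. I never brought the arm near the jar, bowl, organiser or hammer, but I did not re-check them at the end.

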